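Seat the slide-change disc on its locating pin

ROBOT

A 7-joint arm with a two-finger parallel gripper is mounted at the origin on the work surface. World frame = base frame: x ahead of the robot, y to its left, z up, the work surface at z = 0. Lengths are in mm, angles in rad, forces in N, time in s.
With the tool pointing down it reaches from about 350 to 775 mm from the base axis. Payload 3.1 kg.
Tool frame: the origin (TCP) lies midway between the tips of the shut fingers; the grasp point (between the pads) lies 19 mm behind it; z points along the fingers, y is the line along which they close (so a half turn about z gives the same grasp; the last joint's range is limited). The gripper opens to 85 mm and grips with 20 to 120 N. Pads are 22 mm wide; open, the fingers measure 114 mm over their backs; the gripper's body (76 mm by 85 mm) begins 54 mm behind the grasp point. The pads swing forward as they close: fully open they stand 13 mm farther back than shut.
Start: joints at [-1.318, 0.311, 0.014, 1.512, -0.004, 1.319, -0.027], TCP at [159.774, 526.298, 231.304] pointing down, gripper open.
Joint ranges: [-2.7, 2.7], [-0.3, 1.91], [-1.27, 1.3], [0.12, 2.57], [-1.44, 4.58], [0.2, 2.03], [-3.05, 3.05]. Speed limits (rad/s): [2.79, 2.79, 3.14, 3.14, 3.14, 3.14, 3.14].

INTERFACE

Orientations are given as a unit quaternion [x, y, z, w].
In Python, from rig import r, imaging, job gives the robot as it stands.
- The arm moves only by the tool step_arm, never from a script. Its argument "moves" is a list that holds one entry, the list of rows, each a list of 7 numbers: the turn, a rotation vector about the tool's x, y, z as a fraction of full scale, then the shift along the tool's x, y, z as a fraction of full scale, then the opening, from 0 (shut) to 1 (fully open). A call has 1 to 20 rows; each row shifts and turns the commanded pose from where the row before left it, along the tool's axes as they then stand; what a row does not reach is not made up. Full scale, the value 1, is 25 mm for a shift and 0.12 rad for a turn. A row lasts 1/8 s, in which the tool goes at most 62.5 mm and 10.7 degrees, less where a joint would pass 70% of its speed; a pose out of reach is approached as far as the arm can. A call with a number of a shift or a turn outside -1 to 1 is refused whole. A call with a gripper value outside its range is refused whole. The fingers move at their own pace and stop on an object; "grip_force" is the grip in N (left out, the last holds). Time passes only in rows, so rows that do not move let the fingers close. It gives the time, the measured TCP pose, the force, the opening and the grip force at its end, in the units of the state.
- r.state(): the state, without advancing time (a new reading comes with each control period).
- imaging.grab_frame(name): name is "scene" or "top" or "wrist"; returns the picture (400x640x3 uint8, red, green, blue); there is no depth.
- imaging.camera_info(name): a dict with "fx", "fy", "cx", "cy" (pixels), "dist" ([k1, k2, p1, p2, k3] as OpenCV has them; the pictures are not rectified), "origin" and "rotation" of the camera in the world. Camera axes: x right, y down, z forward; pixel columns grow to the right and rows downward; lengths in mm; the calibration is good to about 2 mm. A picture is of the moment at which its call begins: read the wrist's pose just before it. camera_info takes no time and is no camera call; for the wrist camera it gives the pose at the moment of the call.
- job.sign_off(): hands the job in; it is judged then, once.
The state is a dict: "time": time; "joint_positions": joint angles; "joint_vel": joint speeds; "joint_efforts": joint torques, N m; "tool_pos": TCP position; "orientation": TCP orientation; "ft_force": force on the tool from outside, world axes, zero at the start; "torque": the same for the moment, N m; "gripper_width": opening from 0.0 (shut) to 1.0 (fully open); "gripper_force": force on a finger pad.
Only numpy, scipy, OpenCV 4.12 (cv2) and the standard library are available. Lean on these libraries where they do the work, as an engineer would, in place of code of your own. Each camera call takes 0.05 s, during which the arm holds its last target. There are 200 camera calls.

TASK

On the open projector chassis the round slide-change disc sits too high on its spindle, because the notch in its rim is not over the locating pin. With a fingertip (its upright post is there to push against), push the disc round, either way, until the notch is over the pin, then press it down until it is fully home, and move the hand clear. Only push and press: do not pinch the post or lift the disc, do not force anything, and leave the other parts where they are.

Things in the scene. Friction and masses are not known exactly. Their poses are not given: they have to be found in the camera images.
- chassis: Grey chassis plate fixed to the counter, 190 x 250 mm, its top 14 mm above the counter. Origin on the counter under the spindle (the disc's axis); z up, x points horizontally from the spindle to the locating pin. The plate reaches from x -85 to +105 mm and y -125 to +125 mm. Fixed on it: a black motor (36 mm across, top 43 mm above the counter) at x -55, y 95 mm and a solenoid (34 x 42 mm, top 38 mm above the counter) at x -58, y -95 mm
- pin (a point): The locating pin: a fixed round steel pin 8 mm thick lying level along the chassis x axis, from 38 to 66 mm from the spindle, held by a dark steel block 24 x 26 mm (66 to 90 mm from the spindle, top 37 mm above the counter). Its inner part is under the disc; the block and the last 11 mm of the pin show outside the rim. This point is on top of the pin, 50 mm from the spindle, 35 mm above the counter; its axes are the chassis axes
- cam: The slide-change disc: aluminium, 110 mm across, 8 mm thick, turning about the vertical spindle. Origin on the spindle axis at the disc's underside: 36 mm above the counter at the start (top of disc 44 mm), 28 mm when fully home. x points to the rim notch, z up. The notch is a radial slot open at the rim, 14 mm wide, from 34 to 55 mm from the axis. Turning takes about 0.08 N m of friction (about 2 N at the post) and the disc stays where it is left
- cam_post: Upright steel post on the disc, 12 mm across, 22 mm tall, 38 mm from the axis, straight across the axis from the notch. Origin at the centre of its foot, on the disc's top face
- hub_top (a point): Centre of the top of the disc's hub, where it is pressed: a plain boss 28 mm across, its top 6 mm above the disc's top face (50 mm above the counter at the start, 42 mm when the disc is home). Its axes are the disc's
- notch (a point): Point in the middle of the rim notch, 50 mm from the axis, level with the disc's top face
- turn (a joint): Angle of the disc about the spindle (rad), counter-clockwise from above; 0 (or any whole number of turns) has the notch squarely over the pin. It turns both ways without a stop. It clears the pin within about 0.07 rad either side; outside that the disc stops on the pin 1 to 2 mm below its starting height
- seat (a joint): How far the disc has been pressed down (m): 0 at the start, 0.008 fully home on its shoulder. It is a friction fit: it takes about 4 N to slide it and it stays where it is left; negative means lifted (by 0.015 at most)
- magazine: grey straight slide magazine, loose on the counter, 240 x 55 x 50 mm; origin at the centre of its underside, x along its length
- pusher_bar: chrome slide pusher bar with a small cross head, lying loose on the counter, 150 x 30 x 12 mm; origin under its middle, x along its length
- lamp_shield: domed steel lamp shield, loose on the counter, 76 mm across, 46 mm high; origin at the centre of its underside
- screw_jar: small closed glass jar, loose on the counter, 48 mm across, 60 mm high; origin at the centre of its underside
- slide_stack: stack of five white slide mounts, loose on the counter, 50 x 50 x 15 mm; origin at the centre of its underside
- spare_knob: small black spare knob standing loose on a corner of the chassis plate, 24 mm across, 16 mm high; origin at the centre of its underside
- lens_barrel: black lens barrel standing loose on another corner of the chassis plate, 34 mm across, 34 mm high; origin at the centre of its underside

How it is judged (in metres and radians):
On the way, in this order (a step that is already met when the one before it is completed fails the run):
1. the notch is turned over the pin while the disc is still up (horizontal distance between notch and pin below 0.008 m and value of joint seat below 0.004 m).
2. the disc is pressed fully home (value of joint seat above 0.0065 m), for 0.2 s.
At the end, for the whole second after the job is handed in: The disc is at rest, pressed down at least 6.5 of its 8 mm, with the middle of its notch within 8 mm of the pin (value of joint seat above 0.0065 m and horizontal distance between notch and pin below 0.008 m and linear speed of cam below 0.01 m/s and angular speed of cam below 0.05 rad/s); the robot touches nothing.
It fails at once if the disc is lifted more than 4 mm above where it started (value of joint seat below -0.004 m).
It fails at once if the post is pinched or forced (more than 25 N on it) (contact force between the fingers and cam_post above 25 N).
It fails at once if the disc is forced (the fingers load it with more than 45 N) (contact force between the fingers and cam above 45 N).
It fails at once if one of the other loose parts is moved more than 25 mm (distance of any of magazine, pusher_bar, lamp_shield, screw_jar, slide_stack, spare_knob, lens_barrel from where it was at the start of the episode above 0.025 m).
It also fails if it takes over 43 s, if anything falls off the work surface, if the arm or the gripper's body presses on something with over 40 N, if the wrist force passes 120 N, or if a joint passes its speed limit or range.

## Working session

There is one attempt and no reset: what is moved stays moved. The work goes in short steps, Python scripts to look and compute and a tool call to move; the robot and the scene stay as the last step left them, time stands still between calls to the robot, and variables do not carry over. Pictures are saved under pics/ and viewed, at most 10 in all, crops included, and the job is handed in when it is done.

Besides the shell and the picture viewer there is one more tool, called after "Request:" by a JSON object that holds its "name" and its "arguments", one argument or row to a line. step_arm: Moves the arm, as the interface text tells. Shift numbers are shares of 25 mm and turn numbers shares of 0.12 rad, none past 1 either way. Its arguments: {"type":"object","properties":{"moves":{"type":"array","items":{"type":"array","items":{"type":"array","items":{"type":"number","minimum":-1,"maximum":1}}}},"grip_force":{"type":"number"}},"required":["moves"]}

```bash
mkdir -p pics
python3 - <<'E'
from rig import r, imaging, job
import cv2
s=r.state();print(s)
for n in("scene","top"):
    i=imaging.camera_info(n);print(n,i)
    cv2.imwrite(f"pics/{n}0.png",imaging.grab_frame(n)[:,:,::-1])
E
```

```text
{'time': 0.0, 'joint_positions': array([-1.31767235,  0.31173932,  0.01398468,  1.51307638, -0.0044189 ,
        1.31921607, -0.02718899]), 'joint_vel': array([-2.07904856e-04, -3.92682819e-05, -1.02656575e-03, -8.45609770e-04,
       -2.33039260e-03, -9.20471186e-04, -9.03826646e-04]), 'joint_efforts': array([ 4.46130916e-04, -3.79920208e+01,  1.45973763e-01, -2.30590314e+01,
        1.21466332e-02,  1.36271480e-02,  5.80632502e-06]), 'tool_pos': array([159.57674686, 525.56222632, 230.20577927]), 'orientation': array([ 1.46834092e-01,  9.89160401e-01, -1.19612889e-03, -1.38377166e-04]), 'ft_force': array([ 0.6402336 , -0.76006937, -0.7169513 ]), 'torque': array([ 0.01022566, -0.00440585,  0.05348245]), 'gripper_force': 0.0, 'gripper_width': 1.0001435485518129}
scene {'fx': 462.90945776238885, 'fy': 462.90945776238885, 'cx': 320.81939738415633, 'cy': 192.9979450706149, 'dist': array([0.0140666, 0.       , 0.       , 0.       , 0.       ]), 'origin': array([1243.69730558,  765.36226517,  903.91300107]), 'rotation': array([ 0.34646056,  0.83141982, -0.40585001, -0.15489326])}
top {'fx': 360.91530106296926, 'fy': 360.91530106296926, 'cx': 319.1860591453753, 'cy': 196.28035258044847, 'dist': array([-0.03867963,  0.        ,  0.        ,  0.        ,  0.        ]), 'origin': array([ 387.22967231,   -5.05982061, 1027.66721498]), 'rotation': array([-0.69914565,  0.71198751, -0.0409062 ,  0.05094921])}
```

View pics/top0.png

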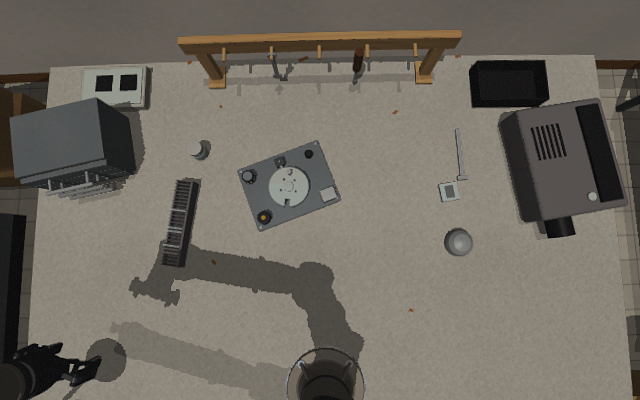

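View pics/scene0.png

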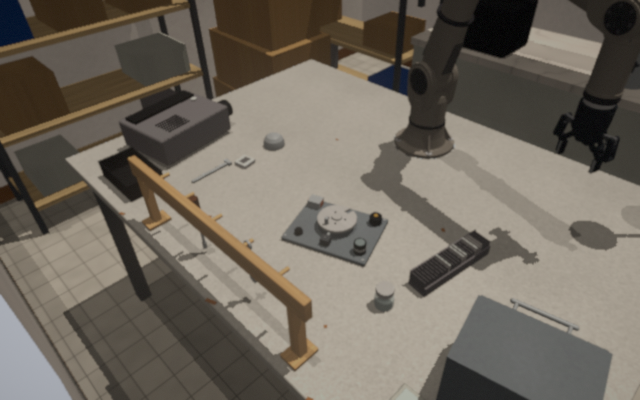

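The top view shows the chassis around (290,186), with the disc centre near (289,186) and the pin block near (280,161). I'll enlarge it.

```bash
cat > h.py <<'E'
import numpy as np, cv2
from rig import r, imaging, job
from scipy.spatial.transform import Rotation as R
def ray(info,px):
    K=np.array([[info['fx'],0,info['cx']],[0,info['fy'],info['cy']],[0,0,1]])
    u=cv2.undistortPoints(np.array(px,float).reshape(-1,1,2),K,info['dist'])[:,0]
    return R.from_quat(info['rotation']).apply(np.c_[u,np.ones(len(u))])
def plane(info,px,z):
    d=ray(info,px);o=info['origin'];return o+d*((z-o[2])/d[:,2])[:,None]
def project(info,P):
    q=R.from_quat(info['rotation']).inv().apply(np.atleast_2d(P)-info['origin'])
    K=np.array([[info['fx'],0,info['cx']],[0,info['fy'],info['cy']],[0,0,1]])
    return cv2.projectPoints(q,np.zeros(3),np.zeros(3),K,info['dist'])[0][:,0]
E
python3 - <<'E'
from h import *
im=cv2.imread('pics/top0.png')[130:240,230:350]
cv2.imwrite('pics/c0.png',cv2.resize(im,None,fx=5.4,fy=5.4,interpolation=cv2.INTER_CUBIC))
print(plane(imaging.camera_info('top'),[[289,186],[280,161]],44))
E
```

```text
[[546.20954011  90.75580353  44.        ]
 [617.37016157 115.50642206  44.        ]]
```

View pics/c0.png

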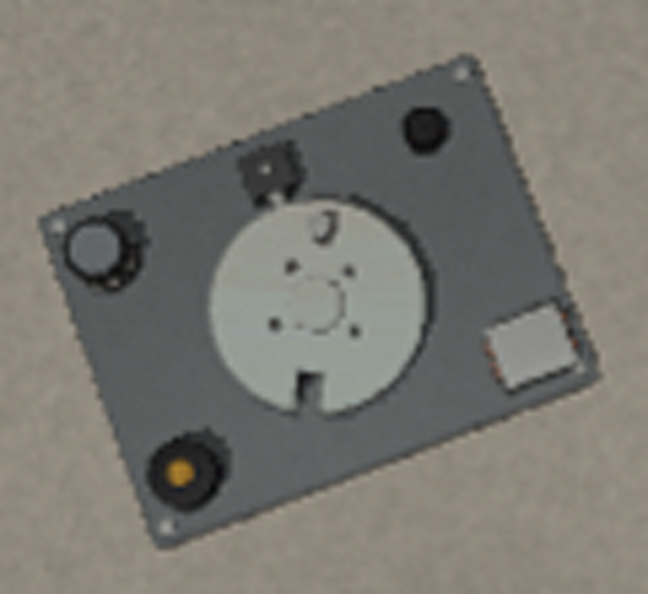

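The crop shows the disc centre at about (319,304), the post at (323,228), the notch at (309,388) and the pin block at (270,170). The notch is therefore about 153° counter-clockwise of the pin, so I'll push clockwise. First I'll go above it.

Request:
{"name": "step_arm", "arguments": {
  "moves": [
    [[0,0,0,-0.99,-0.61,0,0],[0,0,0,-0.99,-0.61,0,0],[0,0,0,-0.99,-0.61,0,0],[0,0,0,-0.99,-0.61,0,0],[0,0,0,-0.99,-0.61,0,0],[0,0,0,-0.99,-0.61,0,0],[0,0,0,-0.99,-0.61,0,0],[0,0,0,-0.99,-0.61,0,0],[0,0,0,-0.99,-0.61,0,0],[0,0,0,-0.99,-0.61,0,0],[0,0,0,-0.99,-0.61,0,0],[0,0,0,-0.99,-0.61,0,0],[0,0,0,-0.99,-0.61,0,0],[0,0,0,-0.99,-0.61,0,0],[0,0,0,-0.99,-0.61,0,0],[0,0,0,-0.99,-0.61,0,0],[0,0,0,-0.99,-0.61,0,0],[0,0,0,-0.99,-0.61,0,0],[0,0,0,-0.99,-0.61,0,0],[0,0,0,-0.99,-0.61,0,0]]
  ]
}}

```text
time: 2.6
tool_pos: [545.0, 90.0, 230.7]
orientation: [0.147, 0.989, -0.0, -0.001]
ft_force: [-0.1, -0.4, -0.4]
gripper_width: -0.002
gripper_force: 0.0
```

Run:
```python
from h import *
s=r.state();print(s['tool_pos'],s['orientation'],s['joint_positions'],s['ft_force'])
i=imaging.camera_info('wrist');print(i)
cv2.imwrite('pics/w0.png',imaging.grab_frame('wrist')[:,:,::-1])
```

```text
[544.99569664  90.00886694 230.72723621] [ 1.46745698e-01  9.89174081e-01 -1.29503169e-04 -5.66300199e-04] [-0.50200223  0.32872395  0.41081434  1.51680131 -0.13335624  1.32499133
  1.1980664 ] [-0.06829016 -0.36087423 -0.42295262]
{'fx': 318.25673281797, 'fy': 318.25673281797, 'cx': 321.84048810633516, 'cy': 205.84338566063576, 'dist': array([-0.03588233,  0.        ,  0.        ,  0.        ,  0.        ]), 'origin': array([482.17709717, 109.03026315, 372.32907407]), 'rotation': array([0.79600886, 0.59094011, 0.07787424, 0.1053342 ])}
```

View pics/w0.png

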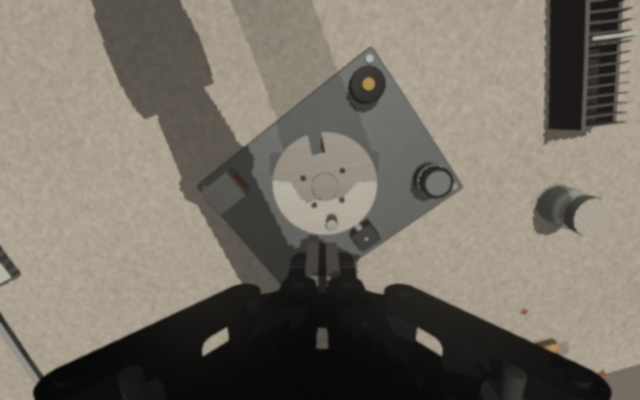

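The wrist view shows the disc centre near (325,184), the post near (332,221), the notch near (316,146) and the block near (364,236). The plate corners are at (371,47), (462,186) and (197,187). I'll compute the pose from these.

Run:
```python
from h import *
i={'fx': 318.25673281797, 'fy': 318.25673281797, 'cx': 321.84048810633516, 'cy': 205.84338566063576, 'dist': np.array([-0.03588233,0,0,0,0.]), 'origin': np.array([482.17709717, 109.03026315, 372.32907407]), 'rotation': np.array([0.79600886, 0.59094011, 0.07787424, 0.1053342 ])}
t=imaging.camera_info('top')
c=plane(i,[[371,47],[462,186],[197,187]],14)[:,:2];print(c)
ex=c[1]-c[0];ey=c[0]-c[2];print(np.linalg.norm(ex),np.linalg.norm(ey))
a=(np.degrees(np.arctan2(ex[1],ex[0]))+np.degrees(np.arctan2(ey[1],ey[0]))-90)/2;print('axis deg',a)
u=np.array([np.cos(np.radians(a)),np.sin(np.radians(a))]);v=np.array([-u[1],u[0]])
print('centre from corners',c[0]+85*u-125*v)
C=plane(i,[[325,184]],44)[0];print('centre wrist',C)
print('centre hub', plane(i,[[325,185]],50)[0])
N=plane(i,[[316,144]],44)[0];print('notch ang',np.degrees(np.arctan2(*(N-C)[1::-1])),np.linalg.norm(N-C))
P=plane(i,[[331,218]],66)[0];print('post ang',np.degrees(np.arctan2(*(P-C)[1::-1])),np.linalg.norm(P-C))
f=lambda p:np.array(p)/5.4+[229.6,129.6]
C=plane(t,[f([319.5,304])],44)[0];print('centre top',C)
N=plane(t,[f([309,388])],44)[0];print(np.degrees(np.arctan2(*(N-C)[1::-1])),np.linalg.norm(N-C))
P=plane(t,[f([324,221])],66)[0];print(np.degrees(np.arctan2(*(P-C)[1::-1])),np.linalg.norm(P-C))
c=plane(t,[f(p) for p in([165,548],[40,216],[600,378])],14)[:,:2]
ex=c[1]-c[0];ey=c[0]-c[2];print(np.degrees(np.arctan2(ex[1],ex[0])),np.degrees(np.arctan2(ey[1],ey[0]))-90)
```

```text
[[425.85184611 179.12796148]
 [598.48535339 242.73280913]
 [511.11939547 -50.47274999]]
183.9779999900569 244.92252178838586
axis deg 20.299695761668858
centre from corners [548.93889607  91.38072145]
centre wrist [544.90022739  93.34928726  44.        ]
centre hub [544.75830928  93.33492241  50.        ]
notch ang 175.78083967300492 42.39317934209174
post ang -5.834770402117594 38.06294140972188
centre top [546.51252705  91.40004164  44.        ]
172.57979903838256 43.54220912676244
-6.894507523816006 44.74641808090034
20.875144364996196 20.374623245860093
```

Request:
{"name": "step_arm", "arguments": {
  "moves": [
    [[0,0,-0.8,0,0,0.95,0],[0,0,-0.8,0,0,0.95,0],[0,0,0,-0.78,0.7,1,0],[0,0,0,-0.78,0.7,1,0],[0,0,0,0,0,0.8,0],[0,0,0,0,0,0.8,0],[0,0,0,0,0,0.8,0],[0,0,0,0,0,0.8,0],[0,0,0,0,0,0,0]]
  ]
}}

```text
time: 3.78
tool_pos: [585.0, 121.3, 51.6]
orientation: [0.051, 0.999, -0.001, -0.003]
ft_force: [-0.1, -0.1, 1.0]
gripper_width: 0.001
gripper_force: 0.0
```

Run:
```python
from h import *
s=r.state();print(s['tool_pos'],s['joint_positions'],s['ft_force'],R.from_quat(s['orientation']).as_matrix().round(3))
i=imaging.camera_info('wrist');print(i)
cv2.imwrite('pics/w1.png',imaging.grab_frame('wrist')[:,:,::-1])
```

```text
[585.00732002 121.32402764  51.58399573] [-0.45966039  0.57753599  0.32759366  1.61106508 -0.2110173   0.99344189
  1.40320838] [-0.07193064 -0.14029261  1.01385949] [[-0.995  0.102 -0.005]
 [ 0.102  0.995 -0.001]
 [ 0.005 -0.002 -1.   ]]
{'fx': 318.25673281797, 'fy': 318.25673281797, 'cx': 321.84048810633516, 'cy': 205.84338566063576, 'dist': array([-0.03588233,  0.        ,  0.        ,  0.        ,  0.        ]), 'origin': array([520.2671164 , 128.152131  , 193.45127951]), 'rotation': array([0.73586752, 0.66472817, 0.08576226, 0.09633422])}
```

View pics/w1.png

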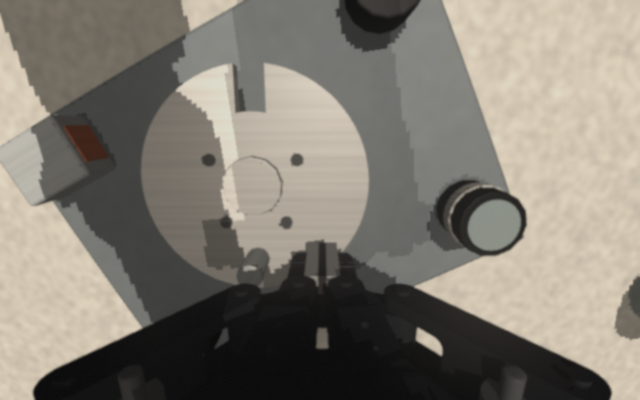

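The hub is at (253,185), the notch runs from (250,63) to (250,112), and the post at (253,262) is left of the fingertips at about (322,262). Next I'll refine the centre and plan the arc.

Run:
```python
from h import *
i=imaging.camera_info('wrist')
C=plane(i,[[253,185]],50)[0];print('hub',C)
e=plane(i,[[141,180],[369,180]],44);print('lr mid',e.mean(0),np.linalg.norm(e[0]-e[1]))
a=plane(i,[[250,112],[250,64]],44);print(a-C, np.degrees(np.arctan2(a[:,1]-C[1],a[:,0]-C[0])))
P=plane(i,[[255,255]],66)[0];print('post',P,P-C)
print('tip px',project(i,r.state()['tool_pos']))
c=R.from_quat(r.state()['orientation']).inv()
print('post/hub in tool', c.apply(P-r.state()['tool_pos']),c.apply(C-r.state()['tool_pos']))
```

```text
hub [546.4763553   93.40998325  50.        ]
lr mid [545.09864713  92.84614078  44.        ] 110.46583199816705
[[-32.65685278   2.43370994  -6.        ]
 [-52.93297832   5.58050245  -6.        ]] [175.73798419 173.98177669]
post [574.59236639  93.20646835  66.        ] [28.11601109 -0.2035149  16.        ]
tip px [[321.94101889 260.89706957]]
post/hub in tool [  8.7767123  -29.31440785 -12.97850298] [ 36.72994122 -31.97956191   3.08591249]
```

Request:
{"name": "step_arm", "arguments": {
  "moves": [
    [[0,0,0,0,-0.14,0,0],[0,0,0,0,-0.14,0,0],[0,0,0,0,-0.14,0,0],[0,0,0.8,-0.07,-0.146,0,0],[0,0,0.8,-0.07,-0.146,0,0],[0,0,0.8,-0.07,-0.146,0,0],[0,0,0.8,-0.07,-0.146,0,0]]
  ]
}}

```text
time: 4.7
tool_pos: [590.2, 96.7, 54.4]
orientation: [0.242, 0.97, 0.001, 0.001]
ft_force: [1.0, 2.4, -0.5]
gripper_width: 0.0
gripper_force: 1.2
```

```bash
cat >> h.py <<'E'
def rel(C=(546,93)):
    s=r.state();m=R.from_quat(s['orientation'])
    print(s['time'],s['tool_pos'].round(1),'F',s['ft_force'].round(1),'toolY deg',np.degrees(np.arctan2(*m.as_matrix()[1::-1,1])).round(1),'centre in tool',m.inv().apply(np.r_[C,50]-s['tool_pos']).round(1),'q7',s['joint_positions'][6].round(2))
E
python3 -c "from h import *;rel()"
```

```text
4.7 [590.2  96.7  54.4] F [ 1.   2.4 -0.5] toolY deg 62.0 centre in tool [ 37.3 -24.1   4.3] q7 1.11
```

Request:
{"name": "step_arm", "arguments": {
  "moves": [
    [[0,0,0.8,-0.085,-0.148,0.01,0],[0,0,0.8,-0.085,-0.148,0.01,0],[0,0,0.8,-0.085,-0.148,0.01,0],[0,0,0.8,-0.085,-0.148,0.01,0],[0,0,0.8,-0.085,-0.148,0.01,0],[0,0,0.8,-0.085,-0.148,0.01,0],[0,0,0.8,-0.085,-0.148,0.01,0],[0,0,0.8,-0.085,-0.148,0,0],[0,0,0.8,-0.085,-0.148,0,0],[0,0,0.8,-0.085,-0.148,0,0]]
  ]
}}

```text
time: 5.95
tool_pos: [575.5, 58.1, 53.4]
orientation: [0.663, 0.749, 0.002, 0.001]
ft_force: [1.4, 2.0, 0.9]
gripper_width: -0.002
gripper_force: 1.0
```

```bash
python3 -c "from h import *;rel()"
```

```text
5.95 [575.5  58.1  53.4] F [1.4 2.  0.9] toolY deg 7.0 centre in tool [ 38.3 -25.    3.3] q7 0.34
```

Request:
{"name": "step_arm", "arguments": {
  "moves": [
    [[0,0,0.8,-0.08,-0.148,0,0],[0,0,0.8,-0.085,-0.148,0,0],[0,0,0.8,-0.085,-0.148,0,0],[0,0,0.8,-0.085,-0.148,0,0],[0,0,0.8,-0.085,-0.148,0,0],[0,0,0.8,-0.085,-0.148,0,0],[0,0,0.8,-0.085,-0.148,0,0],[0,0,0.8,-0.085,-0.148,0,0],[0,0,0.8,-0.085,-0.148,0,0],[0,0,0.8,-0.085,-0.148,0,0],[0,0,0.8,-0.085,-0.148,0,0],[0,0,0,0,0,0,0]]
  ]
}}

```text
time: 7.45
tool_pos: [530.4, 49.6, 52.9]
orientation: [0.949, 0.314, 0.001, 0.001]
ft_force: [0.9, -0.3, 1.4]
gripper_width: 0.002
gripper_force: 0.9
```

Run:
```python
from h import *
rel()
i=imaging.camera_info('wrist');np.save('i2.npy',i,allow_pickle=True)
cv2.imwrite('pics/w2.png',imaging.grab_frame('wrist')[:,:,::-1])
```

```text
7.45 [530.4  49.6  52.9] F [ 0.9 -0.3  1.4] toolY deg -53.3 centre in tool [ 38.4 -25.5   2.9] q7 -0.55
```

View pics/w2.png

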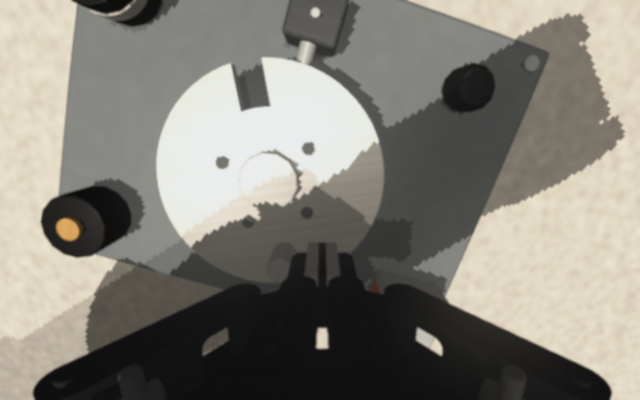

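The view shows the notch running from (248,61) to (255,107), the pin visible at (306,45) to (302,60), and the hub at (269,180). I'll measure the remaining angle.

Run:
```python
from h import *
i=np.load('i2.npy',allow_pickle=True).item()
C=plane(i,[[269,180]],50)[0]
e=plane(i,[[156,170],[385,170]],44);print(C,e.mean(0))
ang=lambda v:np.degrees(np.arctan2(v[...,1],v[...,0]))
for c in (C,np.array([546,93,50]),e.mean(0)):
  N=plane(i,[[248,61],[255,107]],44);print('notch',ang(N-c),np.linalg.norm((N-c)[:,:2],axis=1))
  P=plane(i,[[306,45],[302,60]],33);print('pin',ang(P-c),np.linalg.norm((P-c)[:,:2],axis=1))
print('notch axis',ang(N[0]-N[1]),'pin axis',ang(P[0]-P[1]))
```

```text
[547.27959519  92.3194635   50.        ] [550.11855353  94.89083684  44.        ]
notch [45.5955471  47.14911259] [52.69193553 33.08192025]
pin [21.10277106 21.22761341] [63.15937726 56.31954691]
notch [44.09570983 44.75111945] [53.11930341 33.48256532]
pin [20.12368422 20.1295058 ] [64.11749739 57.2764354 ]
notch [45.86399554 47.80012176] [48.86896304 29.26791366]
pin [19.77911893 19.74076133] [59.60091224 52.75995048]
notch axis 42.97846276126254 pin axis 20.07494336103454
```

Request:
{"name": "step_arm", "arguments": {
  "moves": [
    [[0,0,0.8,-0.085,-0.148,0,0],[0,0,0.8,-0.085,-0.148,0,0],[0,0,0.8,-0.085,-0.148,0,0],[0,0,0.8,-0.085,-0.148,0,0],[0,0,0,0,0,0,0]]
  ]
}}

```text
time: 8.12
tool_pos: [514.9, 58.7, 52.1]
orientation: [0.992, 0.128, 0.0, 0.0]
ft_force: [-0.4, -1.6, 2.5]
gripper_width: -0.001
gripper_force: 0.7
```

Run:
```python
from h import *
rel()
i=imaging.camera_info('wrist');np.save('i3.npy',i,allow_pickle=True)
im=imaging.grab_frame('wrist')[:,:,::-1]
cv2.imwrite('pics/w3.png',im)
cv2.imwrite('pics/w3c.png',cv2.resize(im[0:240,140:440],None,fx=2.5,fy=2.5,interpolation=cv2.INTER_CUBIC))
```

```text
8.125 [514.9  58.7  52.1] F [-0.4 -1.6  2.5] toolY deg -75.3 centre in tool [ 38.8 -25.3   2.1] q7 -0.88
```

View pics/w3c.png

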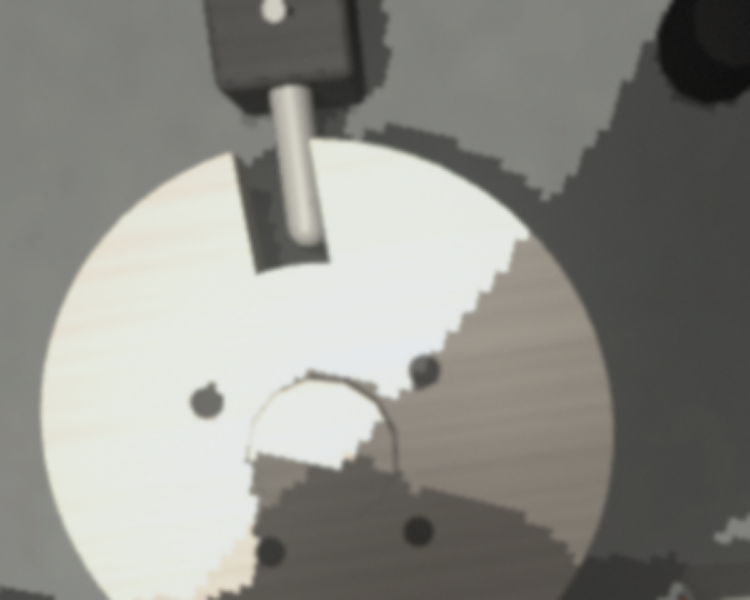

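In the crop the notch centreline runs (273,147) to (292,267) and the pin centreline (291,90) to (307,235). The pin shows inside the notch, a little to its right.

Run:
```python
from h import *
i=np.load('i3.npy',allow_pickle=True).item()
f=lambda p:np.array(p)/2.5+[139.7,-.3]
ang=lambda v:np.degrees(np.arctan2(v[...,1],v[...,0]))
H=plane(i,[f([321,450])],50)[0];print('hub',H)
N=plane(i,[f(p) for p in([273,147],[292,267])],44);P=plane(i,[f(p) for p in([291,90],[307,232])],33)
print(N,P,'axes',ang(N[0]-N[1]),ang(P[0]-P[1]))
for c in(H,np.array([546,93,50])):print(ang(N-c),ang(P-c),np.linalg.norm((N-c)[:,:2],axis=1),np.linalg.norm((P-c)[:,:2],axis=1))
```

```text
hub [546.72932935  92.40376323  50.        ]
[[595.77979112 112.83225049  44.        ]
 [576.83482376 105.3853948   44.        ]] [[607.547812   114.37762024  33.        ]
 [583.77457596 106.13944927  33.        ]] axes 21.458713000383305 19.112803442306156
[22.61070242 23.32593396] [19.86490388 20.3438403 ] [53.13446049 32.78511174] [64.66636084 39.50973763]
[21.72231907 21.88380195] [19.15382976 19.179639  ] [53.58493971 33.22926964] [65.15470674 39.99454608]
```

Request:
{"name": "step_arm", "arguments": {
  "moves": [
    [[0,0,0.4,-0.04,-0.075,0,0],[0,0,0,0,0,0,0],[0,0,0,0,0.3,0,0],[0,0,0,0,0.3,0,0],[0,0,0,0,0,-0.8,0],[0,0,0,0,0,-0.8,0],[0,0,0,0,0,0,0]]
  ]
}}

```text
time: 9.05
tool_pos: [518.5, 46.1, 94.6]
orientation: [0.995, 0.104, 0.003, -0.0]
ft_force: [0.3, 0.3, -0.3]
gripper_width: 0.005
gripper_force: 0.0
```

Run:
```python
from h import *
rel((546.3,92.6))
i=imaging.camera_info('wrist');np.save('i4.npy',i,allow_pickle=True)
im=imaging.grab_frame('wrist')[:,:,::-1]
cv2.imwrite('pics/w4c.png',cv2.resize(im[0:240,140:440],None,fx=2.5,fy=2.5,interpolation=cv2.INTER_CUBIC))
```

```text
9.05 [518.5  46.1  94.6] F [ 0.3  0.3 -0.3] toolY deg -78.1 centre in tool [ 36.6 -39.8  44.8] q7 -0.94
```

View pics/w4c.png

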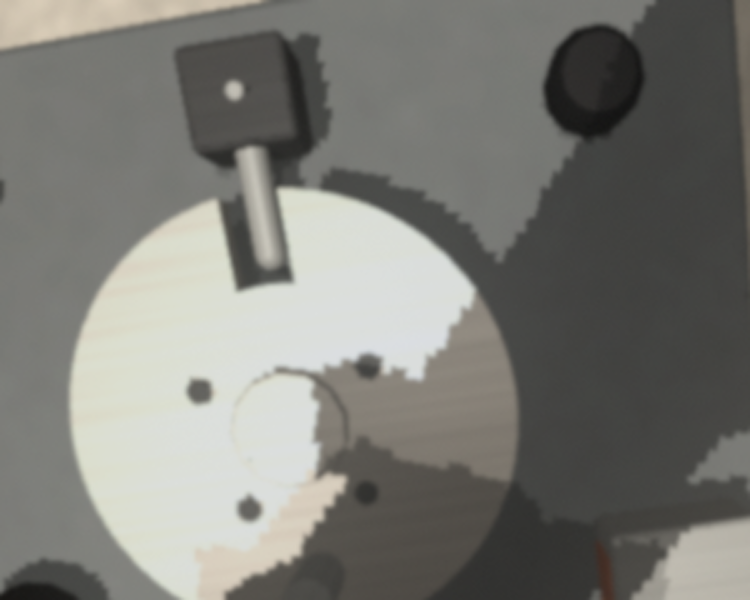

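In this crop the notch centreline runs (249.5,194) to (265,286), the pin (253,150) to (269,262), and the hub is at (290,428).

Run:
```python
from h import *
i=np.load('i4.npy',allow_pickle=True).item()
f=lambda p:np.array(p)/2.5+[139.7,-.3]
ang=lambda v:np.degrees(np.arctan2(v[...,1],v[...,0]))
H=plane(i,[f([290,428])],50)[0];print('hub',H)
N=plane(i,[f(p) for p in([249.5,194],[265,286])],44);P=plane(i,[f(p) for p in([253,150],[269,260])],33)
print('axes',ang(N[0]-N[1]),ang(P[0]-P[1]))
for c in(H,np.array([546.3,92.6,50])):print(ang(N-c),ang(P-c))
```

```text
hub [546.73337155  91.75601977  50.        ]
axes 18.774990286959888 17.58765742674845
[20.42438564 21.44769882] [20.05523451 21.63764363]
[19.41570727 19.81194664] [19.22439245 20.27137841]
```

Aligned to within about 0.5°. Now I'll go over the hub and down to just above it.

Request:
{"name": "step_arm", "arguments": {
  "moves": [
    [[0,0,0,0.73,-0.79,0,0],[0,0,0,0.73,-0.79,0,0],[0,0,0,0,0,0.7,0],[0,0,0,0,0,0.7,0],[0,0,0,0,0,0.1,0],[0,0,0,0,0,0.1,0],[0,0,0,0,0,0,0]]
  ]
}}

```text
time: 9.98
tool_pos: [544.2, 91.6, 52.3]
orientation: [0.995, 0.103, 0.0, 0.0]
ft_force: [0.2, 0.0, 0.4]
gripper_width: -0.001
gripper_force: 0.0
```

```bash
python3 -c "from h import *;rel((546.4,92.4))"
```

```text
9.975 [544.2  91.6  52.3] F [0.2 0.  0.4] toolY deg -78.2 centre in tool [ 2.3 -0.3  2.3] q7 -0.99
```

Press down 6 mm, correcting x by 2 mm before touching.

Request:
{"name": "step_arm", "arguments": {
  "moves": [
    [[0,0,0,0.09,0,0,0],[0,0,0,0,0,0.06,0],[0,0,0,0,0,0.06,0],[0,0,0,0,0,0.06,0],[0,0,0,0,0,0.06,0],[0,0,0,0,0,0,0]]
  ]
}}

```text
time: 10.72
tool_pos: [546.6, 92.6, 46.0]
orientation: [0.995, 0.103, 0.0, 0.0]
ft_force: [1.1, -0.0, 0.7]
gripper_width: -0.001
gripper_force: 0.6
```

Request:
{"name": "step_arm", "arguments": {
  "moves": [
    [[0,0,0,0,0,0.06,0],[0,0,0,0,0,0.06,0],[0,0,0,0,0,0,0]]
  ]
}}

```text
time: 11.1
tool_pos: [546.3, 92.6, 42.9]
orientation: [0.995, 0.103, 0.0, 0.0]
ft_force: [0.6, -0.1, 1.1]
gripper_width: 0.001
gripper_force: 0.7
```

Request:
{"name": "step_arm", "arguments": {
  "moves": [
    [[0,0,0,0,0,0.04,0],[0,0,0,0,0,0.04,0],[0,0,0,0,0,0,0],[0,0,0,0,0,0,0]]
  ]
}}

```text
time: 11.6
tool_pos: [546.4, 92.6, 42.1]
orientation: [0.995, 0.103, 0.0, -0.0]
ft_force: [-1.2, 0.6, 9.0]
gripper_width: -0.001
gripper_force: 4.1
```

Request:
{"name": "step_arm", "arguments": {
  "moves": [
    [[0,0,0,0,0,0.04,0],[0,0,0,0,0,0,0],[0,0,0,0,0,0,0]]
  ]
}}

```text
time: 11.98
tool_pos: [546.4, 92.6, 42.0]
orientation: [0.995, 0.103, 0.0, -0.001]
ft_force: [-3.1, 0.1, 13.9]
gripper_width: -0.002
gripper_force: 6.9
```

Force rises while z holds at 42.0, so the disc is home. Now I'll retreat straight up.

Request:
{"name": "step_arm", "arguments": {
  "moves": [
    [[0,0,0,0,0,-0.3,0],[0,0,0,0,0,-0.6,0],[0,0,0,0,0,-0.8,0],[0,0,0,0,0,-0.8,0],[0,0,0,0,0,-0.8,0],[0,0,0,0,0,-0.8,0],[0,0,0,0,0,0,0],[0,0,0,0,0,0,0]]
  ]
}}

```text
time: 12.98
tool_pos: [545.8, 92.8, 142.1]
orientation: [0.995, 0.103, -0.0, -0.0]
ft_force: [-0.6, 0.5, 0.2]
gripper_width: -0.002
gripper_force: 0.0
```

Run:
```python
from h import *
rel()
im=imaging.grab_frame('wrist')[:,:,::-1]
cv2.imwrite('pics/w5c.png',cv2.resize(im[0:300,140:500],None,fx=2,fy=2,interpolation=cv2.INTER_CUBIC))
```

```text
12.975 [545.8  92.8 142.1] F [-0.6  0.5  0.2] toolY deg -78.1 centre in tool [ 0.3 -0.1 92.1] q7 -1.07
```

View pics/w5c.png

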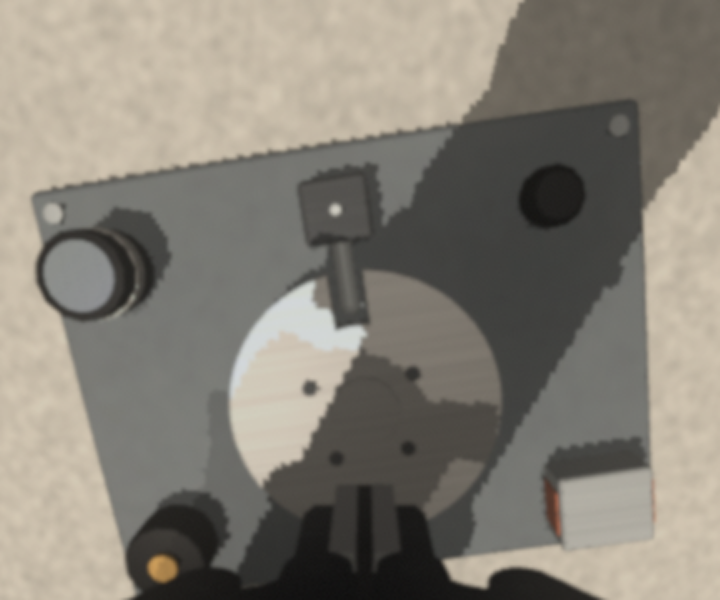

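The pin fills the notch around (347,295), the disc is down, and the hand is clear.

```bash
python3 -c "from rig import job;print(job.sign_off())"
```

```text
the job is handed in; nothing more can be done
None
```

I pushed the disc clockwise until its notch was over the pin, pressed it home (hub top at 42 mm, at most about 14 N), moved the hand clear and handed the job in at about 13 s; no verdict came back.

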